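# Put the desk plants back on their own saucers

## Robot

A 7-joint arm with a two-finger parallel gripper is mounted at the origin on the work surface. World frame = base frame: x ahead of the robot, y to its left, z up, the work surface at z = 0. Lengths are in m, angles in degrees, forces in N, time in s.
With the tool pointing down it reaches from about 0.425 to 0.875 m from the base axis. Payload 4.7 kg.
Tool frame: the origin (TCP) lies between the finger pads; the fingertips stand 11 mm ahead of it and the grasp point (between the pads) lies 8 mm behind it (env.tcp_to_tips is the distance from the TCP to the fingertips, in m); z points along the fingers, y is the line along which they close (so a half turn about z gives the same grasp; the last joint's range is limited). The gripper opens to 87 mm and grips with 3 to 60 N. Pads are 19 mm wide; open, the fingers measure 117 mm over their backs; the gripper's body (75 mm by 190 mm) begins 51 mm behind the grasp point.
Start: joints at [-73.849, 18.392, -4.016, 83.108, 1.295, 78.541, -3.26], TCP at [0.172, 0.627, 0.234] pointing down, gripper open.
Joint ranges: [-163.93, 163.93], [-17.29, 119.83], [-79.2, 71.16], [3.27, 140.29], [-89.18, 269.18], [5.43, 117.66], [-154.24, 154.24]. Speed limits (degrees/s): [147.25, 147.25, 180, 180, 180, 180, 180].

## Interface

Orientations are given as [roll, pitch, yaw] about the fixed x, y, z axes, in that order (R = Rz(yaw) Ry(pitch) Rx(roll)).
In Python, from cell import env, viewer gives the robot as it stands.
- The arm moves only by the tool step_arm, never from a script. Its arguments are lists of equal length, an entry for each row: "delta_pos": the shift along the tool's x, y, z in units of 0.2 m (1.0 is 0.2 m), a list of three; "rot": the turn, a rotation vector about the tool's x, y, z in units of 1.5 rad (1.0 is 1.5 rad), a list of three; "gripper": the gripper command: -1 is shut, 1 is fully open, values between are in proportion. A call has 1 to 20 rows; each row is the pose to reach, as a shift and turn from the pose commanded when the call began, along the tool's axes at that moment; what a row does not reach only later rows make up. A row lasts 1/8 s, in which the tool goes at most 62.5 mm and 10.7 degrees, less where a joint would pass 70% of its speed; a pose out of reach is approached as far as the arm can. A call with a number of a shift or a turn outside -1 to 1 is refused whole. A call with a gripper value outside its range is refused whole. The fingers move at their own pace and stop on an object; "squeeze" is the grip in N (left out, the last holds). Time passes only in rows, so rows that repeat a pose let the fingers close. It gives the time, the measured TCP pose, the force, the opening and the grip force at its end, in the units of the state.
- env.get_obs(): the state, without advancing time (a new reading comes with each control period).
- viewer.read_camera(name): name is "scene" or "side" or "wrist"; returns a dict with "img" (384x512x3 uint8, red, green, blue), "fx", "fy", "cx", "cy" (pixels), "dist" ([k1, k2, p1, p2, k3] as OpenCV has them; the pictures are not rectified), "pose" (4x4, takes a point from camera to world coordinates). Camera axes: x right, y down, z forward; pixel columns grow to the right and rows downward; lengths in m; the calibration is good to about 2 mm. A picture is of the moment at which its call begins. There is no depth.
- env.sign_off(): hands the job in; it is judged then, once.
The state is a dict: "time_s": time; "qpos": joint angles; "joint_velocities": joint speeds; "effort": joint torques, N m; "tool_pos": TCP position; "tool_rot": TCP orientation; "force": force on the tool from outside, world axes, zero at the start; "wrist_torque": the same for the moment, N m; "grip_width": finger opening in m; "grasp_force": force on a finger pad.
Only numpy, scipy, OpenCV 4.12 (cv2) and the standard library are available. Lean on these libraries where they do the work, as an engineer would, in place of code of your own. Each camera call takes 0.05 s, during which the arm holds its last target. There are 200 camera calls.

## Task

The three little plant pots on the desk have ended up on one another's saucers. Put each pot upright in the well of the saucer of its own colour, standing one of them on the empty green mat in the meantime to make room. Keep the pots upright, set them down gently without dropping them, and leave the mug, the stapler and the mouse where they are.

Things in the scene. Friction and masses are not known exactly. Their poses are not given: they have to be found in the camera images.
- terracotta_pot: Terracotta (brownish orange) plant pot with a small green column cactus with a pink bud, top 78 mm above the pot's foot. It stands upright: foot 40 mm across, sides widening to 43 mm at height 30 mm, then a vertical collar 50 mm across from height 30.5 to 52 mm, which is the place to grip. Filled solid. Mass 0.14 to 0.28 kg. Origin: centre of the underside of the foot, z up; yaw is irrelevant. At the start it stands upright in a saucer of another colour.
- white_pot: White ceramic plant pot with a pale green rosette succulent, top 66 mm above the pot's foot. It stands upright: foot 40 mm across, sides widening to 43 mm at height 30 mm, then a vertical collar 50 mm across from height 30.5 to 52 mm, which is the place to grip. Filled solid. Mass 0.14 to 0.28 kg. Origin: centre of the underside of the foot, z up; yaw is irrelevant. At the start it stands upright in a saucer of another colour.
- blue_pot: Blue ceramic plant pot with a little spiky plant of thin green leaves, top 73 mm above the pot's foot. It stands upright: foot 40 mm across, sides widening to 43 mm at height 30 mm, then a vertical collar 50 mm across from height 30.5 to 52 mm, which is the place to grip. Filled solid. Mass 0.14 to 0.28 kg. Origin: centre of the underside of the foot, z up; yaw is irrelevant. At the start it stands upright in a saucer of another colour.
- terracotta_saucer: Terracotta (brownish orange). Round saucer fixed to the desk, 100 mm across, with a broad flat rim 7 mm high around a round well 66 mm across whose floor is 4 mm above the desk; a pot's foot (40 mm) stands in the well. Origin: centre of the underside, on the desk, z up. At the start a pot of another colour stands in it, the rim showing all round.
- white_saucer: White ceramic. Round saucer fixed to the desk, 100 mm across, with a broad flat rim 7 mm high around a round well 66 mm across whose floor is 4 mm above the desk; a pot's foot (40 mm) stands in the well. Origin: centre of the underside, on the desk, z up. At the start a pot of another colour stands in it, the rim showing all round.
- blue_saucer: Blue ceramic. Round saucer fixed to the desk, 100 mm across, with a broad flat rim 7 mm high around a round well 66 mm across whose floor is 4 mm above the desk; a pot's foot (40 mm) stands in the well. Origin: centre of the underside, on the desk, z up. At the start a pot of another colour stands in it, the rim showing all round.
- green_mat: Mint-green square flat mat, 100 x 100 mm, 5 mm thick, fixed to the desk, empty at the start: the parking place. Origin: centre of its underside, on the desk.
- mug: Mustard-yellow mug, 76 mm across, 85 mm high, with a handle at its +y side that reaches 74 mm from the mug's axis; loose, to be left alone. Origin: centre of its underside.
- stapler: Red and black stapler, 125 mm long (along its x), 32 mm wide, 38 mm high; loose, to be left alone. Origin: centre of its underside.
- mouse: Grey computer mouse, 105 mm long (along its x), 60 mm wide, 37 mm high; loose, to be left alone. Origin: centre of its underside.
Things that resemble listed ones, but are neither listed nor needed, are in the scene too. Of the things that look like the blue_saucer, the largest one is meant.

How it is judged:
By the outcome, as a careful person would: the job done as asked, in the order asked, and still so for the second after the job is handed in, with the robot touching nothing.
It also fails if it takes over 93 s, if anything falls off the work surface, if the arm or the gripper's body presses on something with over 40 N, if the wrist force passes 120 N, or if a joint passes its speed limit or range.

## Working session

There is one attempt and no reset: what is moved stays moved. The work goes in short steps, Python scripts to look and compute and a tool call to move; the robot and the scene stay as the last step left them, time stands still between calls to the robot, and variables do not carry over. Pictures are saved under pics/ and viewed, at most 14 in all, crops included, and the job is handed in when it is done.

Besides the shell and the picture viewer there is one more tool, called as a command line: name --argument value ..., lists and objects as JSON in quotes. step_arm: Moves the arm, as the interface text tells. Shifts and turns lie within -1 to 1; 1 stands for 0.2 m of shift or 1.5 rad of turn. Its arguments: {"type":"object","properties":{"delta_pos":{"type":"array"},"rot":{"type":"array"},"gripper":{"type":"array"},"squeeze":{"type":"number"}},"required":["delta_pos","rot","gripper"]}

```bash
mkdir -p pics; ls; python3 - <<'E'
from cell import env, viewer
import cv2,numpy as np
o=env.get_obs(); print({k:np.round(o[k],3).tolist() for k in ("time_s","tool_pos","tool_rot","force","grip_width")})
ims=[]
for n in ("scene","side","wrist"):
    c=viewer.read_camera(n); np.savez(f"{n}0.npz",**{k:np.array(v) for k,v in c.items()})
    cv2.imwrite(f"pics/{n}0.png",c["img"][:,:,::-1]); print(n,np.round(c["pose"],3).tolist(),c["fx"],c["dist"])
E
```

```text
pics
{'time_s': 0.0, 'tool_pos': [0.172, 0.626, 0.232], 'tool_rot': [-179.892, 0.008, 164.657], 'force': [-0.179, 0.157, -0.032], 'grip_width': 0.087}
scene [[-0.777, 0.401, -0.485, 0.921], [0.629, 0.482, -0.61, 0.535], [-0.011, -0.779, -0.627, 0.585], [0.0, 0.0, 0.0, 1.0]] 367.3485846950246 [-0.07920762  0.          0.          0.          0.        ]
side [[-0.994, -0.071, 0.08, 0.443], [-0.107, 0.623, -0.775, 0.699], [0.006, -0.779, -0.627, 0.621], [0.0, 0.0, 0.0, 1.0]] 346.6625423264756 [-0.02962084  0.          0.          0.          0.        ]
wrist [[0.265, 0.935, 0.237, 0.107], [0.964, -0.256, -0.068, 0.644], [-0.003, 0.246, -0.969, 0.385], [0.0, 0.0, 0.0, 1.0]] 307.3004045949367 [0.00435884 0.         0.         0.         0.        ]
```

View pics/scene0.png

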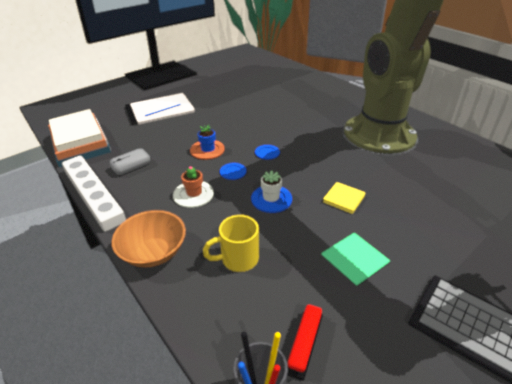

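View pics/side0.png

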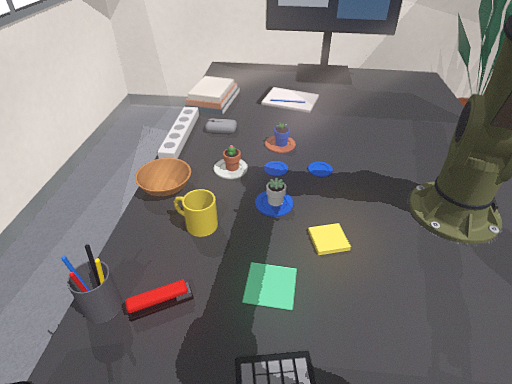

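The three pots show in the scene view at (207,140) blue on terracotta, (193,185) terracotta on white and (272,190) white on blue. The mat is at (356,258), and two smaller blue discs at (233,171) and (267,152) are decoys. I'll measure the saucers and the mat in both views.

```bash
cat > h.py <<'E'
import cv2,numpy as np
from scipy.optimize import least_squares
def load(f): d=np.load(f); return {k:d[k] for k in d.files}
def back(c,uv,z):
    K=np.array([[c["fx"],0,c["cx"]],[0,c["fy"],c["cy"]],[0,0,1]],float)
    n=cv2.undistortPoints(np.float64(uv).reshape(-1,1,2),K,np.float64(c["dist"]))[:,0]
    T=c["pose"]; d=np.c_[n,np.ones(len(n))]@T[:3,:3].T; o=T[:3,3]
    return (o+d*((z-o[2])/d[:,2])[:,None])[:,:2]
def proj(c,P):
    K=np.array([[c["fx"],0,c["cx"]],[0,c["fy"],c["cy"]],[0,0,1]],float)
    M=np.linalg.inv(c["pose"]); r=cv2.Rodrigues(M[:3,:3])[0]
    return cv2.projectPoints(np.float64(P).reshape(-1,1,3),r,M[:3,3],K,np.float64(c["dist"]))[0][:,0]
def mask(c,col):
    h=cv2.cvtColor(c["img"],cv2.COLOR_RGB2HSV); H,S,V=[h[:,:,i].astype(int) for i in range(3)]
    return {"blue":(H>100)&(H<125)&(S>150)&(V>60),"terra":((H<14))&(S>100)&(V>80),"white":(S<45)&(V>130),
      "green":(H>65)&(H<85)&(S>80)&(V>80),"yellow":(H>20)&(H<30)&(S>150)&(V>60)}[col].astype(np.uint8)
def blob(c,col,seed,r=4):
    m=mask(c,col); n,l=cv2.connectedComponents(m)
    u,v=map(int,seed); w=l[max(v-r,0):v+r+1,max(u-r,0):u+r+1]; w=w[w>0]
    return (l==np.bincount(w).argmax()).astype(np.uint8)
def circ(c,col,seed,z=.007,R=.05):
    m=blob(c,col,seed); cs=cv2.findContours(m,cv2.RETR_EXTERNAL,cv2.CHAIN_APPROX_NONE)[0]
    p=back(c,np.vstack(cs)[:,0],z); x0=p.mean(0)
    f=lambda x:np.hypot(*(p-x[:2]).T)-(R if R else x[2])
    s=least_squares(f,x0 if R else [*x0,.04],loss="soft_l1",f_scale=.001)
    return s.x, np.median(abs(f(s.x)))
E
python3 - <<'E'
from h import *
c={n:load(n+"0.npz") for n in("scene","side")}
S={"terra":("terra",(195,153),(268,147)),"white":("white",(178,197),(217,170)),"blue":("blue",(257,203),(260,207)),"decoy1":("blue",(233,171),(276,168)),"decoy2":("blue",(267,152),(320,169))}
for k,(col,a,b) in S.items():
    for n,s in(("scene",a),("side",b)):
        x,e=circ(c[n],col,s,.007 if k[0]!='d' else .003,.05 if k[0]!='d' else None); print(k,n,x.round(4),round(e,4))
for n,s in(("scene",(356,258)),("side",(270,285))):
    m=blob(c[n],"green",s); r=cv2.minAreaRect(back(c[n],np.argwhere(m)[:,::-1],.005).astype(np.float32)); print("mat",n,r)
for n,s in(("scene",(207,139)),("side",(283,133))):
    pass
for n,s in(("scene",(235,265)),("side",(200,230))):print("mug foot",n,back(c[n],[s],0))
E
```

```text
terra scene [ 0.468  -0.2601] 0.0024
terra side [ 0.4657 -0.2642] 0.0041
white scene [ 0.6053 -0.1128] 0.0018
white side [ 0.6062 -0.1146] 0.0018
blue scene [0.4681 0.0252] 0.0013
blue side [0.4674 0.0233] 0.0018
decoy1 scene [ 0.4703 -0.1308  0.0368] 0.0008
decoy1 side [ 0.4714 -0.1333  0.0343] 0.0013
decoy2 scene [ 0.3388 -0.1428  0.0367] 0.0011
decoy2 side [ 0.3416 -0.1448  0.0352] 0.001
mat scene ((0.455836683511734, 0.2745118737220764), (0.10421335697174072, 0.10574799031019211), 86.58720397949219)
mat side ((0.4573585093021393, 0.27440088987350464), (0.10177814215421677, 0.10205043107271194), 86.7386245727539)
mug foot scene [[0.65624969 0.13103583]]
mug foot side [[0.63879244 0.13618293]]
```

View pics/wrist0.png

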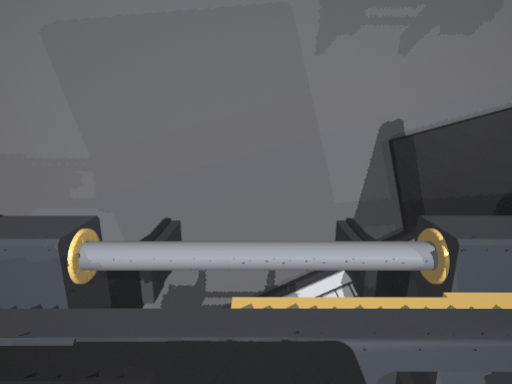

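The wrist view shows only bare desk between the fingers, with the keyboard at the lower right. I'll start moving and turn the tool to yaw 90, so that tool x is world y, tool y is world x and tool z points down.

step_arm --delta_pos '[[-0.94,-0.415,0],[-0.94,-0.415,0],[-0.94,-0.415,0],[-0.94,-0.415,0],[-0.94,-0.415,0],[-0.94,-0.415,0],[-0.94,-0.415,0],[-0.94,-0.415,0],[-0.94,-0.415,0]]' --rot '[[0,0,0.869],[0,0,0.869],[0,0,0.869],[0,0,0.869],[0,0,0.869],[0,0,0.869],[0,0,0.869],[0,0,0.869],[0,0,0.869]]' --gripper '[1,1,1,1,1,1,1,1,1]' --squeeze 20

```text
time_s: 1.27
tool_pos: [0.3312, 0.497, 0.2334]
tool_rot: [-180.0, 0.0, 90.2]
force: [-0.6, -0.0, 0.3]
grip_width: 0.0874
grasp_force: 0.0
```

```bash
cat >> h.py <<'E'
def potmodel(x,y,z0):
    a=np.linspace(0,2*np.pi,48)
    return np.vstack([np.c_[x+r*np.cos(a),y+r*np.sin(a),0*a+z0+z] for z,r in((0,.02),(.03,.0215),(.0305,.025),(.052,.025))])
def ext(p): return np.array([p[:,0].min(),p[:,0].max(),p[:,1].max()])
def potfit(obs,x0,z0=.004):   # obs: list of (cam,mask)
    f=lambda x:np.concatenate([ext(proj(c,potmodel(*x,z0)))-(ext(np.argwhere(m)[:,::-1])+[-.5,.5,.5]) for c,m in obs])
    s=least_squares(f,x0); return s.x,s.fun
E
python3 - <<'E'
from h import *
c={n:load(n+"0.npz") for n in("scene","side")}
for k,a,b,x0 in(("blue",(207,144),(281,143),(.467,-.262)),("terra",(193,189),(232,164),(.606,-.1135)),("white",(272,194),(276,199),(.468,.0245))):
    try:
        x,r=potfit([(c["scene"],blob(c["scene"],k,a)),(c["side"],blob(c["side"],k,b))],x0); print(k,x.round(4),r.round(1))
    except Exception as e: print(k,e)
E
```

```text
blue [ 0.4684 -0.2647] [-1.9 -1.7  2.7 -5.3  9.6  1.7]
terra [ 0.5998 -0.1219] [-0.3 -0.7  1.   1.   0.5  0.4]
white [0.4632 0.0154] [-0.7 -0.6  0.9  0.8  0.6  0.7]
```

step_arm --delta_pos '[[-1,0.66,0],[-1,0.66,0],[-1,0.66,0],[-1,0.66,0],[-1,0.66,0]]' --rot '[[0,0,0.0],[0,0,0],[0,0,0],[0,0,0],[0,0,0]]' --gripper '[1,1,1,1,1]'

```text
time_s: 1.9
tool_pos: [0.4665, 0.2917, 0.234]
tool_rot: [179.9, 0.1, 89.6]
force: [0.3, -0.2, -1.0]
grip_width: 0.0872
grasp_force: 0.0
```

step_arm --delta_pos '[[-0.7,0,0],[-0.7,0,0],[-0.7,0,0],[-0.7,0,0]]' --rot '[[0,0,0.0],[0,0,0],[0,0,0],[0,0,0]]' --gripper '[1,1,1,1]'

```text
time_s: 2.4
tool_pos: [0.4631, 0.1573, 0.2339]
tool_rot: [180.0, -0.1, 90.0]
force: [-0.3, -0.1, 0.5]
grip_width: 0.087
grasp_force: 0.0
```

```bash
python3 - <<'E'
from cell import env, viewer
from h import *
o=env.get_obs(); print(o["time_s"],np.round(o["tool_pos"],4),np.round(o["tool_rot"],2))
c=viewer.read_camera("wrist"); np.savez("wrist1.npz",**{k:np.array(v) for k,v in c.items()})
im=c["img"][:,:,::-1].copy()
for p in proj(c,[[.4632,.0154,.056],[.468,.0245,.007],[.6,-.122,.056]]): cv2.circle(im,(int(p[0]),int(p[1])),3,(255,0,255),-1)
cv2.imwrite("pics/w1.png",im)
c=viewer.read_camera("side");n=cv2.connectedComponentsWithStats(mask(c,"blue"))
print(n[2][n[2][:,4]>20], n[3][n[2][:,4]>20].round(0))
E
```

```text
2.4 [0.4631 0.1573 0.2339] [ 1.7997e+02 -8.0000e-02  8.9980e+01]
[[     0      0    512    384 195349]
 [   264    161     24     15    291]
 [   308    161     25     16    290]
 [   255    191     38     26    537]
 [    62    256     28     35    127]] [[255. 191.]
 [276. 168.]
 [320. 169.]
 [273. 205.]
 [ 73. 270.]]
```

View pics/w1.png

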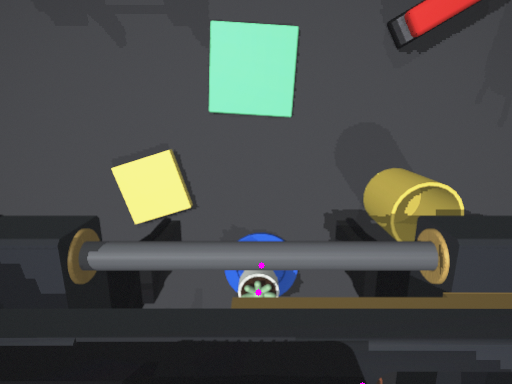

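The wrist view confirms it: the projected white-pot and blue-saucer marks land on the objects at (258,292) and (262,266), and the mat is at (254,68). Now I'll grasp the white pot.

step_arm --delta_pos '[[-0.3,0,0],[-0.6,0,0],[-0.71,0,0.05],[-0.71,0,0.2],[-0.71,0,0.45],[-0.71,0,0.7],[-0.71,0,0.85],[-0.71,0,0.95],[-0.71,0,0.985],[-0.71,0,0.985],[-0.71,0,0.985],[-0.71,0,0.985],[-0.71,0,0.985],[-0.71,0,0.985],[-0.71,0,0.985]]' --rot '[[0,0,0],[0,0,0],[0,0,0],[0,0,0],[0,0,0],[0,0,0],[0,0,0],[0,0,0],[0,0,0],[0,0,0],[0,0,0],[0,0,0],[0,0,0],[0,0,0],[0,0,0]]' --gripper '[1,1,1,1,1,1,1,1,1,1,-1,-1,-1,-1,-1]' --squeeze 20

```text
time_s: 4.38
tool_pos: [0.4633, 0.015, 0.0367]
tool_rot: [180.0, -0.0, 90.0]
force: [-0.1, -0.0, 1.1]
grip_width: 0.0495
grasp_force: 20.0
```

step_arm --delta_pos '[[0,0,-0.05],[0,0,-0.15],[0.1,0,-0.25],[0.3,0,-0.25],[0.5,0,-0.25],[0.7,0,-0.25],[0.9,-0.02,-0.25],[1,-0.03,-0.25],[1,-0.03,-0.25]]' --rot '[[0,0,0],[0,0,0],[0,0,0],[0,0,0],[0,0,0],[0,0,0],[0,0,0],[0,0,0],[0,0,0]]' --gripper '[-1,-1,-1,-1,-1,-1,-1,-1,-1]'

```text
time_s: 5.5
tool_pos: [0.457, 0.2157, 0.0866]
tool_rot: [-180.0, 0.0, 90.1]
force: [-0.3, -1.2, -1.5]
grip_width: 0.0492
grasp_force: 20.0
```

step_arm --delta_pos '[[0.15,0,0],[0.27,0,0],[0.295,0,0.05],[0.295,0,0.13],[0.295,0,0.19],[0.295,0,0.22],[0.295,0,0.235],[0.295,0,0.243],[0.295,0,0.243],[0.295,0,0.243]]' --rot '[[0,0,0],[0,0,0],[0,0,0],[0,0,0],[0,0,0],[0,0,0],[0,0,0],[0,0,0],[0,0,0],[0,0,0]]' --gripper '[-1,-1,-1,-1,-1,-1,-1,-1,-1,-1]'

```text
time_s: 6.75
tool_pos: [0.4574, 0.2742, 0.0383]
tool_rot: [180.0, -0.0, 90.0]
force: [-0.1, -0.2, -1.9]
grip_width: 0.0491
grasp_force: 20.0
```

```bash
python3 - <<'E'
from cell import env, viewer
from h import *
o=env.get_obs(); print(o["time_s"],np.round(o["tool_pos"],4),o["force"],o["grip_width"])
c=[viewer.read_camera(n) for n in("scene","side")]
im=np.vstack([cv2.resize(c[0]["img"][110:310,140:400],(780,600))[:, :]]) 
s=cv2.resize(c[1]["img"][110:310,180:340],(480,600)); s0=cv2.resize(c[0]["img"][110:290,160:400],(800,600))
for i,x in((0,c[0]),(1,c[1])): np.savez(f"{('scene','side')[i]}2.npz",**{k:np.array(v) for k,v in x.items()})
a=cv2.resize(c[0]["img"][110:290,160:400],(400,300)); b=cv2.resize(c[1]["img"][100:310,160:340],(400,467))[:300+167]
cv2.imwrite("pics/s2.png",np.hstack([np.pad(a,((0,167),(0,0),(0,0))),b])[:,:,::-1])
E
```

```text
6.75 [0.4574 0.2742 0.0383] [-0.05385232 -0.20161521 -1.93412711] 0.04913704143920066
```

View pics/s2.png

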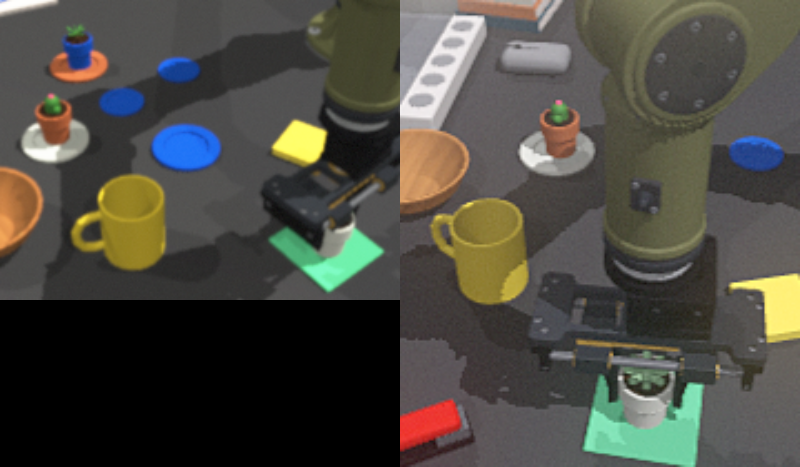

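The white pot hangs just above the mat at (645,400) in the right-hand panel, and the full weight still shows at the wrist. The blue saucer at (186,148) in the left panel is free. I'll lower the last millimetre.

step_arm --delta_pos '[[0,0,0.003],[0,0,0.006],[0,0,0.006]]' --rot '[[0,0,0],[0,0,0],[0,0,0]]' --gripper '[-1,-1,-1]'

```text
time_s: 7.22
tool_pos: [0.4574, 0.2742, 0.0377]
tool_rot: [180.0, -0.0, 90.0]
force: [-1.3, -1.7, 6.1]
grip_width: 0.0491
grasp_force: 20.0
```

step_arm --delta_pos '[[0,0,0],[0,0,0],[0,0,0],[0,0,0],[0,0,-0.1],[0,0,-0.3],[-0.2,0,-0.5],[-0.5,0,-0.5],[-0.8,0.0,-0.5],[-1,0,-0.5],[-1,0,-0.5]]' --rot '[[0,0,0],[0,0,0],[0,0,0],[0,0,0],[0,0,0],[0,0,0],[0,0,0],[0,0,0],[0,0,0],[0,0,0],[0,0,0]]' --gripper '[1,1,1,1,1,1,1,1,1,1,1]'

```text
time_s: 8.6
tool_pos: [0.4572, 0.0706, 0.137]
tool_rot: [180.0, -0.0, 89.6]
force: [0.2, 0.7, 0.4]
grip_width: 0.0869
grasp_force: 0.0
```

```bash
python3 - <<'E'
from h import *
a,b=load("scene0.npz"),load("side0.npz")
def m(c,box):
    h=cv2.cvtColor(c["img"],cv2.COLOR_RGB2HSV).astype(int); k=((h[:,:,0]>100)&(h[:,:,0]<130)&(h[:,:,1]>90)&(h[:,:,2]>40)).astype(np.uint8)
    o=np.zeros_like(k); x,y,X,Y=box; o[y:Y,x:X]=k[y:Y,x:X]; print(ext(np.argwhere(o)[:,::-1]),o.sum()); return o
x,r=potfit([(a,m(a,(195,125,220,160))),(b,m(b,(268,124,296,156)))],(.467,-.262)); print(x,r)
x,r=potfit([(a,m(a,(195,125,220,160)))],(.467,-.262)); print(x,r)
E
```

```text
[197 215 151] 252
[274 289 145] 148
[ 0.46268506 -0.26940692] [-0.0914088  -0.93919677  0.30646208  0.55937474  0.45269792  1.01276579]
[197 215 151] 252
[ 0.46075945 -0.26968229] [ 0.43433004 -0.43955115  0.03176166]
```

step_arm --delta_pos '[[-0.3,0.01,0],[-0.6,0.025,0],[-0.9,0.025,0],[-1,0.025,0],[-1,0.025,0]]' --rot '[[0,0,0],[0,0,0],[0,0,0],[0,0,0],[0,0,0]]' --gripper '[1,1,1,1,1]'

```text
time_s: 9.22
tool_pos: [0.4623, -0.1267, 0.1368]
tool_rot: [180.0, 0.0, 89.8]
force: [0.6, 0.7, -0.3]
grip_width: 0.0872
grasp_force: 0.0
```

step_arm --delta_pos '[[-0.3,0,0],[-0.6,0,0],[-0.72,0,0],[-0.72,0,0],[-0.72,0,0]]' --rot '[[0,0,0],[0,0,0],[0,0,0],[0,0,0],[0,0,0]]' --gripper '[1,1,1,1,1]'

```text
time_s: 9.85
tool_pos: [0.4629, -0.2672, 0.1362]
tool_rot: [-180.0, -0.1, 90.2]
force: [-0.3, 1.1, 0.1]
grip_width: 0.087
grasp_force: 0.0
```

step_arm --delta_pos '[[0,0,0.15],[0,0,0.32],[0,0,0.43],[0,0,0.48],[0,0,0.498],[0,0,0.498],[0,0,0.498],[0,0,0.498],[0,0,0.498],[0,0,0.498],[0,0,0.498]]' --rot '[[0,0,0],[0,0,0],[0,0,0],[0,0,0],[0,0,0],[0,0,0],[0,0,0],[0,0,0],[0,0,0],[0,0,0],[0,0,0]]' --gripper '[1,1,1,1,1,1,-1,-1,-1,-1,-1]'

```text
time_s: 11.22
tool_pos: [0.4622, -0.27, 0.0372]
tool_rot: [180.0, 0.0, 90.0]
force: [0.8, 0.1, 0.7]
grip_width: 0.0491
grasp_force: 20.0
```

step_arm --delta_pos '[[0,0,-0.05],[0,0,-0.15],[0,0,-0.25],[0.15,0,-0.3],[0.35,0,-0.3],[0.55,0.01,-0.3],[0.75,0.02,-0.3],[0.92,0.03,-0.3],[1,0.03,-0.3]]' --rot '[[0,0,0],[0,0,0],[0,0,0],[0,0,0],[0,0,0],[0,0,0],[0,0,0],[0,0,0],[0,0,0]]' --gripper '[-1,-1,-1,-1,-1,-1,-1,-1,-1]'

```text
time_s: 12.35
tool_pos: [0.4687, -0.0678, 0.0985]
tool_rot: [179.9, -0.1, 90.1]
force: [0.3, -0.3, -2.8]
grip_width: 0.0491
grasp_force: 20.0
```

step_arm --delta_pos '[[0.15,0,0],[0.3,0,0],[0.43,0,0],[0.473,0,0.05],[0.473,0,0.13],[0.473,0,0.2],[0.473,0,0.25],[0.473,0,0.275],[0.473,0,0.29],[0.473,0,0.296],[0.473,0,0.296]]' --rot '[[0,0,0],[0,0,0],[0,0,0],[0,0,0],[0,0,0],[0,0,0],[0,0,0],[0,0,0],[0,0,0],[0,0,0],[0,0,0]]' --gripper '[-1,-1,-1,-1,-1,-1,-1,-1,-1,-1,-1]'

```text
time_s: 13.72
tool_pos: [0.4684, 0.0247, 0.0382]
tool_rot: [180.0, -0.0, 90.0]
force: [0.2, 0.0, -2.8]
grip_width: 0.0491
grasp_force: 20.0
```

```bash
python3 - <<'E'
from cell import env, viewer
from h import *
c=viewer.read_camera("scene"); d=viewer.read_camera("side")
a=cv2.resize(c["img"][140:260,200:360],(400,300)); b=cv2.resize(d["img"][140:260,200:360],(400,300))
cv2.imwrite("pics/s3.png",np.hstack([a,b])[:,:,::-1])
E
```

```text
(no output)
```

View pics/s3.png

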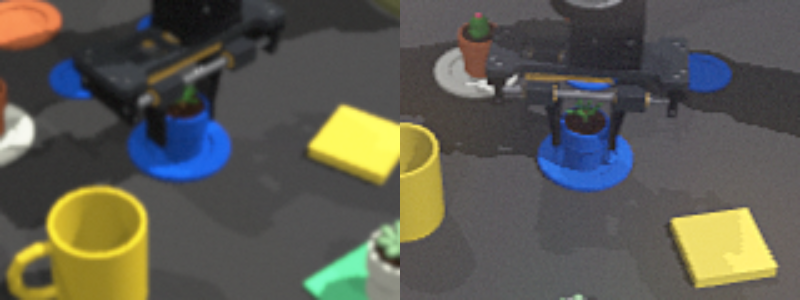

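The blue pot hangs centred over the large blue saucer, at (182,130) in the left panel and (585,140) in the right. I'll lower it.

step_arm --delta_pos '[[0,0,0.003],[0,0,0.006],[0,0,0.006]]' --rot '[[0,0,0],[0,0,0],[0,0,0]]' --gripper '[-1,-1,-1]'

```text
time_s: 14.2
tool_pos: [0.4683, 0.0247, 0.0372]
tool_rot: [180.0, -0.0, 90.0]
force: [-1.2, 0.1, 4.3]
grip_width: 0.0495
grasp_force: 20.0
```

step_arm --delta_pos '[[0,0,0],[0,0,0],[0,0,0],[0,0,0],[0,0,-0.1],[0,0,-0.3],[0,0,-0.5],[-0.2,0.18,-0.5],[-0.4,0.36,-0.5],[-0.6,0.54,-0.5],[-0.733,0.66,-0.5],[-0.733,0.66,-0.5],[-0.733,0.66,-0.5]]' --rot '[[0,0,0],[0,0,0],[0,0,0],[0,0,0],[0,0,0],[0,0,0],[0,0,0],[0,0,0],[0,0,0],[0,0,0],[0,0,0],[0,0,0],[0,0,0]]' --gripper '[1,1,1,1,1,1,1,1,1,1,1,1,1]'

```text
time_s: 15.82
tool_pos: [0.5994, -0.1214, 0.1362]
tool_rot: [-179.9, -0.0, 90.0]
force: [1.1, 0.4, 0.0]
grip_width: 0.087
grasp_force: 0.0
```

step_arm --delta_pos '[[0,0,0.15],[0,0,0.32],[0,0,0.43],[0,0,0.48],[0,0,0.5],[0,0,0.5],[0,0,0.5],[0,0,0.5],[0,0,0.5],[0,0,0.5],[0,0,0.5]]' --rot '[[0,0,0],[0,0,0],[0,0,0],[0,0,0],[0,0,0],[0,0,0],[0,0,0],[0,0,0],[0,0,0],[0,0,0],[0,0,0]]' --gripper '[1,1,1,1,1,1,-1,-1,-1,-1,-1]'

```text
time_s: 17.2
tool_pos: [0.6003, -0.122, 0.0369]
tool_rot: [180.0, -0.0, 90.0]
force: [1.0, 0.0, 0.6]
grip_width: 0.0489
grasp_force: 20.0
```

```bash
python3 - <<'E'
from cell import env, viewer
from h import *
c=viewer.read_camera("scene"); np.savez("scene4.npz",**{k:np.array(v) for k,v in c.items()})
print(circ(c,"terra",(207,150)))
E
```

```text
Traceback (most recent call last):
  File "h.py", line 22, in circ
    m=blob(c,col,seed); cs=cv2.findContours(m,cv2.RETR_EXTERNAL,cv2.CHAIN_APPROX_NONE)[0]
  File "h.py", line 20, in blob
    return (l==np.bincount(w).argmax()).astype(np.uint8)
               ~~~~~~~~~~~~~~~~~~~~~^^
ValueError: attempt to get argmax of an empty sequence
```

step_arm --delta_pos '[[0,0,-0.05],[0,0,-0.15],[0,0,-0.25],[-0.1,-0.1,-0.3],[-0.25,-0.24,-0.3],[-0.4,-0.38,-0.3],[-0.55,-0.52,-0.3],[-0.65,-0.62,-0.3],[-0.7,-0.665,-0.3],[-0.7,-0.665,-0.3]]' --rot '[[0,0,0],[0,0,0],[0,0,0],[0,0,0],[0,0,0],[0,0,0],[0,0,0],[0,0,0],[0,0,0],[0,0,0]]' --gripper '[-1,-1,-1,-1,-1,-1,-1,-1,-1,-1]'

```text
time_s: 18.5
tool_pos: [0.4672, -0.2625, 0.0976]
tool_rot: [179.9, -0.0, 89.9]
force: [0.0, 0.3, -2.3]
grip_width: 0.0488
grasp_force: 20.0
```

step_arm --delta_pos '[[0,0,0.1],[0,0,0.18],[0,0,0.22],[0,0,0.22]]' --rot '[[0,0,0],[0,0,0],[0,0,0],[0,0,0]]' --gripper '[-1,-1,-1,-1]'

```text
time_s: 19.0
tool_pos: [0.4664, -0.2616, 0.0516]
tool_rot: [-179.9, -0.0, 90.0]
force: [-0.7, 0.2, -2.9]
grip_width: 0.0493
grasp_force: 20.0
```

```bash
python3 - <<'E'
from cell import env, viewer
from h import *
L=[]
for n,(x,y) in(("scene",(160,110)),("side",(230,100))):
    c=viewer.read_camera(n); im=c["img"].copy()
    L.append(cv2.resize(im[y:y+75,x:x+100],(400,300)))
cv2.imwrite("pics/s4.png",np.hstack(L)[:,:,::-1])
E
```

```text
(no output)
```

View pics/s4.png

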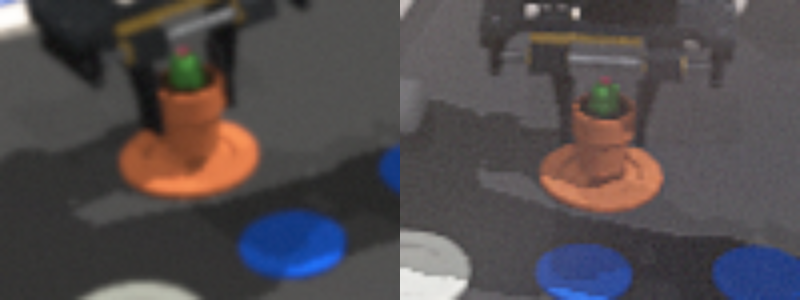

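The terracotta pot is over the middle of its saucer, at (190,140) in the left panel and (602,160) in the right. I'll lower it.

step_arm --delta_pos '[[0,0,0.03],[0,0,0.055],[0,0,0.067],[0,0,0.073],[0,0,0.077],[0,0,0.08],[0,0,0.08]]' --rot '[[0,0,0],[0,0,0],[0,0,0],[0,0,0],[0,0,0],[0,0,0],[0,0,0]]' --gripper '[-1,-1,-1,-1,-1,-1,-1]'

```text
time_s: 19.98
tool_pos: [0.4671, -0.262, 0.0369]
tool_rot: [180.0, -0.0, 90.0]
force: [0.1, 0.2, -0.7]
grip_width: 0.049
grasp_force: 20.0
```

step_arm --delta_pos '[[0,0,0.002],[0,0,0.002],[0,0,0.002],[0,0,0.002],[0,0,0.002],[0,0,0.002],[0,0,-0.1],[0,0,-0.3],[0,0,-0.5],[0.2,0,-0.5],[0.5,-0.02,-0.5],[0.8,-0.04,-0.5],[1,-0.05,-0.5]]' --rot '[[0,0,0],[0,0,0],[0,0,0],[0,0,0],[0,0,0],[0,0,0],[0,0,0],[0,0,0],[0,0,0],[0,0,0],[0,0,0],[0,0,0],[0,0,0]]' --gripper '[-1,-1,1,1,1,1,1,1,1,1,1,1,1]'

```text
time_s: 21.6
tool_pos: [0.4572, -0.0593, 0.1381]
tool_rot: [179.9, -0.1, 90.1]
force: [0.5, 0.9, 0.4]
grip_width: 0.0872
grasp_force: 0.0
```

step_arm --delta_pos '[[0.3,0,0],[0.6,0,0],[0.9,0,0],[1,0,0]]' --rot '[[0,0,0],[0,0,0],[0,0,0],[0,0,0]]' --gripper '[1,1,1,1]'

```text
time_s: 22.1
tool_pos: [0.4571, 0.1418, 0.1381]
tool_rot: [179.9, -0.1, 90.3]
force: [0.7, -0.5, 0.5]
grip_width: 0.0869
grasp_force: 0.0
```

step_arm --delta_pos '[[0.3,0,0],[0.6,0,0],[0.68,0,0],[0.68,0,0],[0.68,0,0]]' --rot '[[0,0,0],[0,0,0],[0,0,0],[0,0,0],[0,0,0]]' --gripper '[1,1,1,1,1]'

```text
time_s: 22.72
tool_pos: [0.458, 0.2715, 0.1371]
tool_rot: [180.0, 0.0, 89.8]
force: [0.1, -0.1, 0.2]
grip_width: 0.0873
grasp_force: 0.0
```

```bash
python3 - <<'E'
from cell import env, viewer
from h import *
o=env.get_obs(); print(o["time_s"],np.round(o["tool_pos"],4))
c=viewer.read_camera("scene"); d=viewer.read_camera("side")
print(circ(c,"white",(178,197)),circ(d,"white",(217,170)))
a=cv2.resize(c["img"][120:270,160:400],(480,300)); b=cv2.resize(d["img"][120:270,200:360],(320,300))
cv2.imwrite("pics/s5.png",np.hstack([a,b])[:,:,::-1])
E
```

```text
22.725 [0.458  0.2715 0.1371]
(array([ 0.60613756, -0.11524834]), np.float64(0.000797924628282369)) (array([ 0.60736743, -0.11563252]), np.float64(0.0013299298739953003))
```

View pics/s5.png

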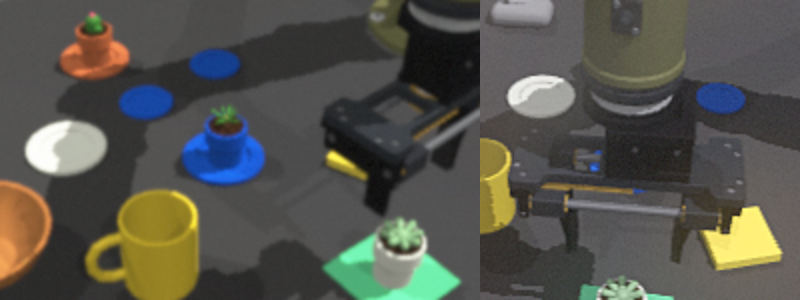

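In the scene view blue at (225,140) and terracotta at (95,45) stand in their own saucers. The white saucer at (66,148) is empty at (0.6065,-0.115), and the white pot stands at (400,255) on the mat.

step_arm --delta_pos '[[0,0,0.15],[0,0,0.32],[0,0,0.43],[0,0,0.48],[0,0,0.497],[0,0,0.497],[0,0,0.497],[0,0,0.497],[0,0,0.497],[0,0,0.497],[0,0,0.497]]' --rot '[[0,0,0],[0,0,0],[0,0,0],[0,0,0],[0,0,0],[0,0,0],[0,0,0],[0,0,0],[0,0,0],[0,0,0],[0,0,0]]' --gripper '[1,1,1,1,1,1,-1,-1,-1,-1,-1]'

```text
time_s: 24.2
tool_pos: [0.4573, 0.2741, 0.0375]
tool_rot: [180.0, -0.0, 90.0]
force: [-1.0, -0.2, 0.6]
grip_width: 0.0493
grasp_force: 20.0
```

step_arm --delta_pos '[[0,0,-0.05],[0,0,-0.15],[0,0,-0.3],[0,0,-0.45],[-0.1,0,-0.57],[-0.3,0.05,-0.6],[-0.5,0.1,-0.6],[-0.7,0.2,-0.6],[-0.9,0.3,-0.6],[-1,0.35,-0.6]]' --rot '[[0,0,0],[0,0,0],[0,0,0],[0,0,0],[0,0,0],[0,0,0],[0,0,0],[0,0,0],[0,0,0],[0,0,0]]' --gripper '[-1,-1,-1,-1,-1,-1,-1,-1,-1,-1]'

```text
time_s: 25.45
tool_pos: [0.5279, 0.0708, 0.1581]
tool_rot: [179.9, 0.0, 89.8]
force: [-0.2, 0.3, -1.6]
grip_width: 0.0494
grasp_force: 20.0
```

step_arm --delta_pos '[[-0.2,0.08,0],[-0.4,0.17,0],[-0.6,0.26,0],[-0.8,0.35,0],[-0.945,0.396,0],[-0.945,0.396,0.1],[-0.945,0.396,0.25],[-0.945,0.396,0.4],[-0.945,0.396,0.5],[-0.945,0.396,0.53],[-0.945,0.396,0.53]]' --rot '[[0,0,0],[0,0,0],[0,0,0],[0,0,0],[0,0,0],[0,0,0],[0,0,0],[0,0,0],[0,0,0],[0,0,0],[0,0,0]]' --gripper '[-1,-1,-1,-1,-1,-1,-1,-1,-1,-1,-1]'

```text
time_s: 26.82
tool_pos: [0.6065, -0.1148, 0.0516]
tool_rot: [180.0, -0.0, 90.0]
force: [0.4, 0.1, -1.0]
grip_width: 0.0491
grasp_force: 20.0
```

```bash
python3 - <<'E'
from cell import env, viewer
from h import *
L=[]
for n,(x,y) in(("scene",(140,140)),("side",(180,120))):
    c=viewer.read_camera(n); L.append(cv2.resize(c["img"][y:y+75,x:x+100],(400,300)))
cv2.imwrite("pics/s6.png",np.hstack(L)[:,:,::-1])
E
```

```text
(no output)
```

View pics/s6.png

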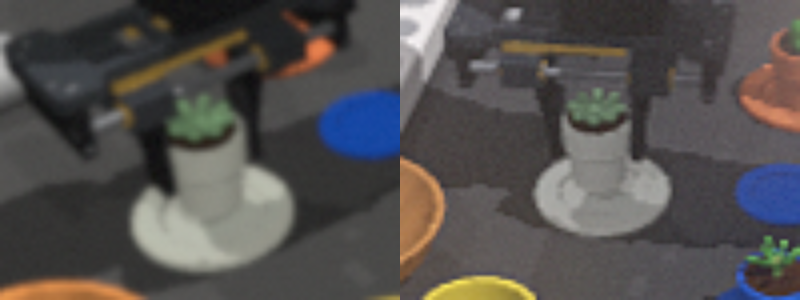

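The white pot is above the middle of the white saucer, at (208,180) in the left panel and (600,160) in the right. I'll lower it.

step_arm --delta_pos '[[0,0,0.03],[0,0,0.05],[0,0,0.062],[0,0,0.068],[0,0,0.072],[0,0,0.075],[0,0,0.075]]' --rot '[[0,0,0],[0,0,0],[0,0,0],[0,0,0],[0,0,0],[0,0,0],[0,0,0]]' --gripper '[-1,-1,-1,-1,-1,-1,-1]'

```text
time_s: 27.8
tool_pos: [0.6063, -0.1151, 0.0365]
tool_rot: [180.0, -0.0, 90.0]
force: [-0.2, -0.5, -1.4]
grip_width: 0.0491
grasp_force: 20.0
```

step_arm --delta_pos '[[0,0,0.003],[0,0,0.005],[0,0,0.005]]' --rot '[[0,0,0],[0,0,0],[0,0,0]]' --gripper '[-1,-1,-1]'

```text
time_s: 28.18
tool_pos: [0.6064, -0.1151, 0.0364]
tool_rot: [180.0, -0.0, 90.0]
force: [-3.5, 0.6, 6.7]
grip_width: 0.0493
grasp_force: 20.0
```

Contact. Now I'll release, go up and back off.

step_arm --delta_pos '[[0,0,0],[0,0,0],[0,0,0],[0,0,0],[0,0,-0.1],[0,0,-0.3],[0,0,-0.6],[0,0,-0.9],[0.3,0,-1],[0.6,0,-1],[0.9,0,-1],[1,0,-1],[1,0,-1],[1,0,-1]]' --rot '[[0,0,0],[0,0,0],[0,0,0],[0,0,0],[0,0,0],[0,0,0],[0,0,0],[0,0,0],[0,0,0],[0,0,0],[0,0,0],[0,0,0],[0,0,0],[0,0,0]]' --gripper '[1,1,1,1,1,1,1,1,1,1,1,1,1,1]'

```text
time_s: 29.92
tool_pos: [0.6066, 0.0818, 0.2361]
tool_rot: [179.9, 0.1, 89.8]
force: [0.7, -0.2, 0.2]
grip_width: 0.0871
grasp_force: 0.0
```

step_arm --delta_pos '[[0.3,-0.3,0],[0.6,-0.6,0],[0.9,-0.7,0],[1,-0.7,0],[1,-0.7,0],[1,-0.7,0]]' --rot '[[0,0,0],[0,0,0],[0,0,0],[0,0,0],[0,0,0],[0,0,0]]' --gripper '[1,1,1,1,1,1]'

```text
time_s: 30.68
tool_pos: [0.4678, 0.2825, 0.2355]
tool_rot: [180.0, 0.1, 89.8]
force: [0.5, 0.2, -0.3]
grip_width: 0.0874
grasp_force: 0.0
```

```bash
python3 - <<'E'
from cell import env, viewer
from h import *
c=viewer.read_camera("scene"); cv2.imwrite("pics/s7.png",cv2.resize(c["img"][100:384,90:400],(655,600))[:,:,::-1])
E
```

```text
(no output)
```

View pics/s7.png

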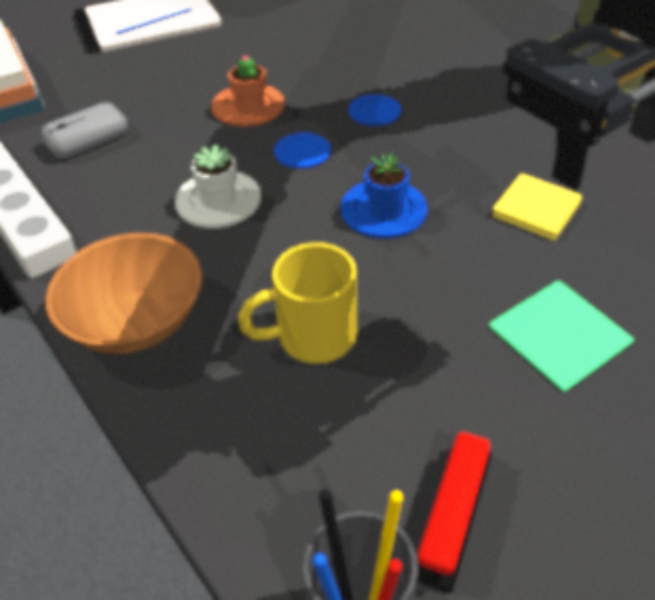

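All three pots stand upright in their own saucers: terracotta (248,95), white (215,180) and blue (385,190). The mat at (562,335) is empty, and the mug, stapler and mouse are where they were. I'll hand it in.

```bash
python3 -c "
from cell import env
print(env.sign_off())"
```

```text
the job is handed in; nothing more can be done
None
```

All three pots are upright in the saucers of their own colour, with the white one parked on the green mat along the way; the mug, stapler and mouse were left alone, and the job was handed in at about 31 s.

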